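Line up the frame offcuts by length on the sorting board

TASK

Put the four frame offcuts on the plywood sorting board in order of length, one to each dark lane: the shortest in the outer lane beside the red disc, then longer and longer, the longest in the outer lane beside the blue disc. Each lies open side up along the middle of its lane with its near end drawn up to the wooden fence (touching it or a gap of at most 2 cm). Leave the black tape roll and the tape measure where they are.

Things in the scene. Friction and masses are not known exactly. Their poses are not given: they have to be found in the camera images.
- green_mid (a point): dull green U-channel offcut, open side up, 90 mm long, 22 mm wide, 13 mm high, walls 2 mm; point at its centre, half-way up (6.5 mm over its underside). y runs along its length, z up; the two ends are alike. It lies on the table at the start.
- brown_mid (a point): dark brown U-channel offcut, open side up, 120 mm long, 22 mm wide, 13 mm high, walls 2 mm; point at its centre, half-way up (6.5 mm over its underside). y runs along its length, z up; the two ends are alike. It lies on the table at the start.
- white_mid (a point): white U-channel offcut, open side up, 170 mm long, 22 mm wide, 13 mm high, walls 2 mm; point at its centre, half-way up (6.5 mm over its underside). y runs along its length, z up; the two ends are alike. It lies on the table at the start.
- silver_mid (a point): silver-grey aluminium U-channel offcut, open side up, 200 mm long, 22 mm wide, 13 mm high, walls 2 mm; point at its centre, half-way up (6.5 mm over its underside). y runs along its length, z up; the two ends are alike. It lies on the table at the start.
- board: fixed plywood sorting board, 240 x 340 x 8 mm (top at z = 8 mm). Origin on the table below the middle of the lanes; x away from the fence along the lanes, y across. Dark wooden fence on the robot side, x = -135 to -105 mm, top at z = 28 mm. Four flat dark lanes, 26 mm wide, from the fence face x = -105 to the far edge +105 mm; middle lines at y = -112.5, -37.5, +37.5, +112.5 mm.
- red_disc: red disc, 26 mm across, 5 mm thick, fixed on the board's top near one of its two far corners, beside an outer lane (board x = +85 mm, y = +150 or -150 mm); marks the side for the shortest offcut; origin at the centre of its underside
- blue_disc: blue disc of the same size, fixed near the other far corner; marks the side for the longest offcut; origin at the centre of its underside
- tape_black: roll of black tape lying flat, about 62 mm across, 19 mm high, loose, origin at the centre of its underside; a bystander to be left alone
- tape_measure: yellow tape measure lying flat, 67 x 85 x 31 mm, loose, origin at the centre of its underside; a bystander to be left alone
Things that resemble listed ones, but are neither listed nor needed, are in the scene too. Leave any orange look-alike of the part that bears white_mid alone.

How it is judged:
By the outcome, as a careful person would: the job done as asked, in the order asked, and still so for the second after the job is handed in, with the robot touching nothing.
It also fails if it takes over 120 s, if anything falls off the work surface, if the arm or the gripper's body presses on something with over 40 N, if the wrist force passes 120 N, or if a joint passes its speed limit or range.

ROBOT

A 7-joint arm with a two-finger parallel gripper is mounted at the origin on the work surface; the furniture and walls round the work are solid. World frame = base frame: x ahead of the robot, y to its left, z up, the work surface at z = 0. Lengths are in m, angles in rad, forces in N, time in s.
With the tool pointing down it reaches from about 0.35 to 0.9 m from the base axis. Payload 8.1 kg.
Tool frame: the origin (TCP) lies between the finger pads; the fingertips stand ahead of it and the grasp point (between the pads) is the TCP (arm.nose_length is the z of the fingertips in the tool frame, in m); z points along the fingers, y is the line along which they close (so a half turn about z gives the same grasp; the last joint's range is limited). The gripper opens to 92 mm and grips with 3 to 60 N. Pads are 19 mm wide; open, the fingers measure 130 mm over their backs; the gripper's body (75 mm by 190 mm) begins 47 mm behind the grasp point.
Start: joints at [1.073, 0.434, 0.025, 1.573, -0.012, 1.134, -0.075], TCP at [0.24, -0.577, 0.246] pointing down, gripper open.
Joint ranges: [-2.62, 2.62], [-0.44, 2.09], [-1.27, 1.32], [0.08, 2.57], [-1.32, 4.46], [0.12, 2], [-2.74, 2.74]. Speed limits (rad/s): [2.22, 2.22, 3.01, 3.01, 3.14, 3.14, 3.14].

INTERFACE

Orientations are given as a rotation vector (axis times angle).
In Python, from cell import sensors, optics, arm gives the robot as it stands.
- The arm moves only by the tool arm_command, never from a script. Its argument "deltas" is one flat list of numbers, 7 for each row, row after row: the turn, a rotation vector about the world's x, y, z as a fraction of full scale, then the shift along the world's x, y, z as a fraction of full scale, then the finger opening in mm, from 0 to 91.8. In form: [wx, wy, wz, dx, dy, dz, fingers, wx, wy, wz, dx, dy, dz, fingers, ...]. A call has 1 to 20 rows; each row is the pose to reach, as a shift and turn from the pose commanded when the call began; what a row does not reach only later rows make up. Full scale, the value 1, is 1 m for a shift and 90 degrees for a turn. A row lasts 1/10 s, in which the tool goes at most 50 mm and 8.59 degrees, less where a joint would pass 70% of its speed; a pose out of reach is approached as far as the arm can. A call with a number of a shift or a turn outside -1 to 1 is refused whole. A call with a gripper value outside its range is refused whole. The fingers move at their own pace and stop on an object; "force" is the grip in N (left out, the last holds). Time passes only in rows, so rows that repeat a pose let the fingers close. It gives the time, the measured TCP pose, the force, the opening and the grip force at its end, in the units of the state.
- sensors.observe(): the state, without advancing time (a new reading comes with each control period).
- optics.get_image(name): name is "side" or "top" or "wrist"; returns the picture (420x560x3 uint8, blue, green, red); there is no depth.
- optics.calibration(name): a dict with "camera_matrix" (3x3 intrinsics, pixels), "rvec" (rotation vector, rad) and "tvec" (3), from world to camera coordinates, as OpenCV has them. Camera axes: x right, y down, z forward; pixel columns grow to the right and rows downward; lengths in m; the calibration is good to about 2 mm. A picture is of the moment at which its call begins: read the wrist's pose just before it. calibration takes no time and is no camera call; for the wrist camera it gives the pose at the moment of the call.
- arm.sign_off(): hands the job in; it is judged then, once.
The state is a dict: "clock": time; "joints": joint angles; "dq": joint speeds; "joint_efforts": joint torques, N m; "position": TCP position; "ee_rot": TCP orientation; "force": force on the tool from outside, world axes, zero at the start; "ft_torque": the same for the moment, N m; "width": opening from 0.0 (shut) to 1.0 (fully open); "gripper_force": force on a finger pad.
Only numpy, scipy, OpenCV 4.12 (cv2) and the standard library are available. Lean on these libraries where they do the work, as an engineer would, in place of code of your own. Each camera call takes 0.05 s, during which the arm holds its last target. There are 200 camera calls.

## Working session

There is one attempt and no reset: what is moved stays moved. The work goes in short steps, Python scripts to look and compute and a tool call to move; the robot and the scene stay as the last step left them, time stands still between calls to the robot, and variables do not carry over. Pictures are saved under pics/ and viewed, at most 14 in all, crops included, and the job is handed in when it is done.

Besides the shell and the picture viewer there is one more tool, called after ">>>" by a JSON object that holds its "name" and its "arguments", one argument or row to a line. arm_command: Moves the arm, as the interface text tells. Its arguments: {"type":"object","properties":{"deltas":{"type":"array","items":{"type":"number"}},"force":{"type":"number"}},"required":["deltas"]}

```bash
ls; mkdir -p pics
python3 - <<'E'
from cell import sensors, optics, arm
import cv2
s=sensors.observe();print({k:s[k] for k in('clock','position','ee_rot','width','force')},arm.nose_length)
for n in('top','side'):
    cv2.imwrite(f'pics/{n}0.png',optics.get_image(n)); c=optics.calibration(n); print(n,c)
E
```

```text
pics
{'clock': 0.0, 'position': array([ 0.24013996, -0.57649145,  0.24494747]), 'ee_rot': array([-3.07909752e+00, -6.15736844e-01,  7.21400420e-04]), 'width': 1.00255393821957, 'force': array([-0.01092175,  0.39388563, -0.38449493])} 0.019
top {'camera_matrix': array([[459.15377864,   0.        , 281.60422168],
       [  0.        , 459.15377864, 212.13263084],
       [  0.        ,   0.        ,   1.        ]]), 'rvec': array([ 2.18425891, -2.14663654,  0.07854315]), 'tvec': array([0.01048025, 0.46815439, 1.30634765])}
side {'camera_matrix': array([[507.06272693,   0.        , 289.25842811],
       [  0.        , 507.06272693, 204.39872478],
       [  0.        ,   0.        ,   1.        ]]), 'rvec': array([ 0.0720521 , -2.62275194,  1.69000081]), 'tvec': array([0.46063145, 0.02688227, 1.48510104])}
```

View pics/top0.png

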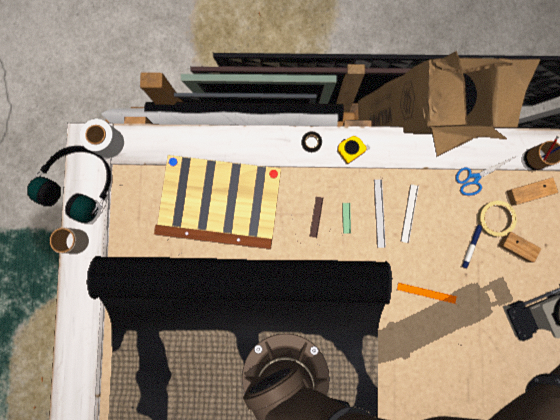

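View pics/side0.png

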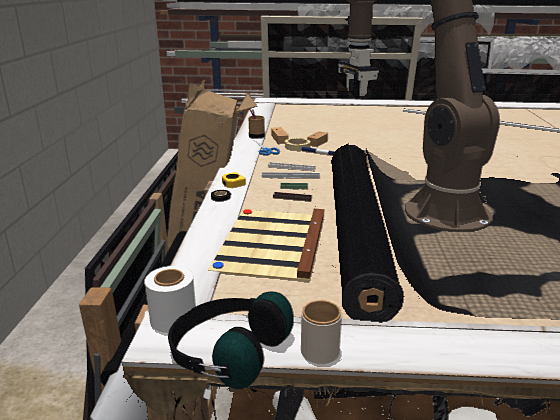

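Top view: the board is at about (160–280, 155–248), with the blue disc at (173,161) and the red disc at (273,174). The offcuts are brown (316,217), green (347,218), a long grey one (379,213) and a shorter white one (410,213). The orange look-alike is at (427,293), and a black roll lies between the robot and the board. The long one at (379,213) should be silver (200 mm) and the one at (410,213) white (170 mm). I'll measure both and enlarge.

```bash
cat > h.py <<'E'
import numpy as np, cv2
from cell import sensors, optics, arm
def cam(n):
    c=optics.calibration(n); R=cv2.Rodrigues(c['rvec'])[0]; return c['camera_matrix'],R,c['tvec'].ravel()
def ray(c,px,z):
    K,R,t=c; C=-R.T@t; d=R.T@np.linalg.inv(K)@np.array([px[0],px[1],1.]); return C+d*(z-C[2])/d[2]
def rects(mask,amin=60):
    cs,_=cv2.findContours(mask.astype(np.uint8),cv2.RETR_EXTERNAL,cv2.CHAIN_APPROX_NONE)
    return [(c,cv2.minAreaRect(c)) for c in cs if cv2.contourArea(c)>amin]
def ends(c):
    "world-agnostic: centre and ends of an elongated contour, via the long axis of its min-area rectangle"
    b=cv2.boxPoints(cv2.minAreaRect(c)); 
    if np.linalg.norm(b[0]-b[1])>np.linalg.norm(b[1]-b[2]): b=np.roll(b,-1,0)
    return (b[0]+b[1])/2,(b[2]+b[3])/2
E
python3 - <<'E'
from h import *
im=cv2.imread('pics/top0.png'); c=cam('top')
cv2.imwrite('pics/crop0.png',cv2.resize(im[140:310,150:470],(800,425),interpolation=cv2.INTER_CUBIC))
hsv=cv2.cvtColor(im,cv2.COLOR_BGR2HSV)
x0,y0,x1,y1=298,172,430,255
h,s,v=[a.astype(int) for a in cv2.split(hsv[y0:y1,x0:x1])]
print('bg',[int(np.median(a)) for a in(h,s,v)])
masks={'green':(h>40)&(h<90)&(s>60),'dark':(v<110),'light':(s<50)&(v>130)}
for k,m in masks.items():
    for ct,r in rects(m,40):
        a,b=ends(ct+np.array([[x0,y0]])); A,B=ray(c,a,.013),ray(c,b,.013); d=B-A
        print(k,((A+B)/2).round(4),'len',np.linalg.norm(d).round(4),'ang of length from x',np.degrees(np.arctan2(d[1],d[0])).round(1)%180,a,b, 'meanV',v[m].mean().round())
h,s,v=[a.astype(int) for a in cv2.split(hsv[150:255,150:290])]
for k,m,z in(('red',((h<6)|(h>174))&(s>190)&(v>170),.013),('blue',(h>95)&(h<125)&(s>120),.013),('lane',(v<90),.008)):
    for ct,r in rects(m,20):
        ct=ct+np.array([[150,150]])
        a,b=ends(ct); A,B=ray(c,a,z),ray(c,b,z)
        print(k,ray(c,np.array(cv2.minAreaRect(ct)[0]),z).round(4),A.round(4),B.round(4),np.linalg.norm(A-B).round(3))
h,s,v=[a.astype(int) for a in cv2.split(hsv)]
E
```

```text
bg [17, 79, 228]
dark [ 0.4568 -0.0817  0.013 ] len 0.116 ang of length from x 171.2 [319.3784  197.22974] [312.83786 236.47299] meanV 95.0
light [ 0.4718 -0.3513  0.013 ] len 0.1703 ang of length from x 170.0 [414.28906 184.56383] [404.43024 242.07375] meanV 217.0
light [ 0.4715 -0.2652  0.013 ] len 0.1985 ang of length from x 2.5999999999999943 [377.94888 178.90868] [381.14474 247.08699] meanV 217.0
red [0.5821 0.0461 0.013 ] [0.5887 0.0528 0.013 ] [0.5755 0.0394 0.013 ] 0.019
blue [0.6135 0.3438 0.013 ] [0.624  0.3442 0.013 ] [0.603  0.3433 0.013 ] 0.021
lane [0.5929 0.2339 0.008 ] [0.6175 0.2298 0.008 ] [0.5684 0.2379 0.008 ] 0.05
lane [0.5256 0.3158 0.008 ] [0.626  0.3047 0.008 ] [0.4266 0.3268 0.008 ] 0.201
```

View pics/crop0.png

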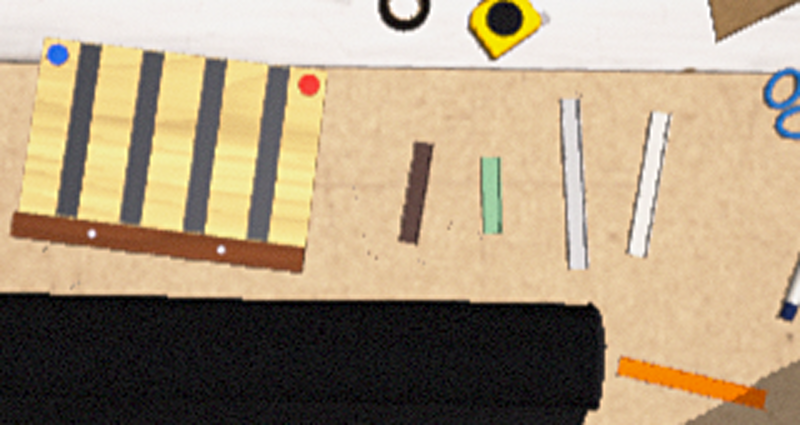

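The crop confirms it: light-grey 200 mm silver at (379,213), white 170 mm at (410,213), with the orange piece well apart at (427,293). Both measured lengths match, and the board pose agrees with the discs and the blue-side lane. Next I'll move above the offcuts for a wrist look.

>>> {"name": "arm_command", "arguments": {
  "deltas": [0, 0, -0.318, 0.21, 0.37, 0.09, 91, 0, 0, -0.318, 0.21, 0.37, 0.09, 91, 0, 0, -0.318, 0.21, 0.37, 0.09, 91, 0, 0, -0.318, 0.21, 0.37, 0.09, 91, 0, 0, -0.318, 0.21, 0.37, 0.09, 91, 0, 0, -0.318, 0.21, 0.37, 0.09, 91, 0, 0, -0.318, 0.21, 0.37, 0.09, 91, 0, 0, -0.318, 0.21, 0.37, 0.09, 91, 0, 0, -0.318, 0.21, 0.37, 0.09, 60, 0, 0, -0.318, 0.21, 0.37, 0.09, 50, 0, 0, -0.318, 0.21, 0.37, 0.09, 50, 0, 0, -0.318, 0.21, 0.37, 0.09, 50, 0, 0, -0.318, 0.21, 0.37, 0.09, 50, 0, 0, -0.318, 0.21, 0.37, 0.09, 50]
}}

```text
clock: 1.5
position: [0.4497, -0.208, 0.3355]
ee_rot: [3.137, -0.168, -0.001]
force: [0.8, -0.3, -0.5]
width: 0.557
gripper_force: 0.0
```

Run:
```python
from h import *
from scipy.spatial.transform import Rotation as Ro
s=sensors.observe();print(s['clock'],s['position'],s['ee_rot'],s['joints'].round(2),s['dq'].round(3)); print(Ro.from_rotvec(s['ee_rot']).as_matrix().round(3))
c=cam('wrist');im=optics.get_image('wrist');cv2.imwrite('pics/w0.png',im);print(-c[1].T@c[2])
```

```text
1.5 [ 0.44974079 -0.20796916  0.33547808] [ 3.13702515e+00 -1.67793072e-01 -9.63252524e-04] [ 0.41  0.16 -0.1   1.73  0.02  1.25 -1.37] [-0.002  0.    -0.006 -0.004 -0.003  0.001 -0.002]
[[ 0.994 -0.107 -0.001]
 [-0.107 -0.994 -0.   ]
 [-0.001  0.    -1.   ]]
[ 0.51624047 -0.213427    0.4741634 ]
```

View pics/w0.png

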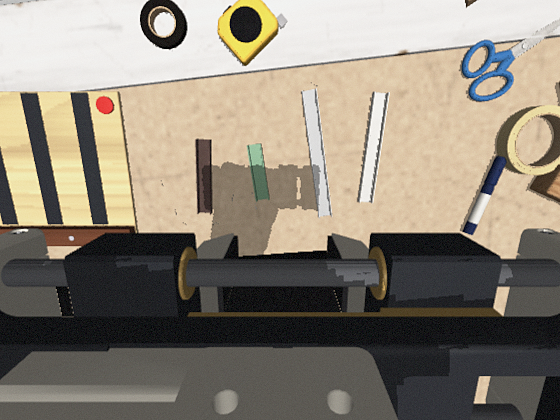

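The wrist view shows brown (204,175), green (258,172), silver (317,152) and white (373,147), plus the red disc at (105,105). The gripper's shadow falls across part of the row.

Run:
```python
from h import *
im=cv2.imread('pics/w0.png'); c=cam('wrist'); hsv=cv2.cvtColor(im,cv2.COLOR_BGR2HSV)
def go(k,x0,y0,x1,y1,f,tri=.013):
    h,s,v=[a.astype(int) for a in cv2.split(hsv[y0:y1,x0:x1])]
    m=f(h,s,v).astype(np.uint8); m=cv2.morphologyEx(m,cv2.MORPH_CLOSE,np.ones((3,3)))
    ct=max(rects(m,40),key=lambda r:cv2.contourArea(r[0]))[0]+np.array([[x0,y0]])
    a,b=ends(ct);A,B=ray(c,a,tri),ray(c,b,tri);d=B-A
    print(k,((A+B)/2).round(4),'len',np.linalg.norm(d).round(4),'ang',((np.degrees(np.arctan2(d[1],d[0]))+90)%180-90).round(1),a.round(),b.round())
for p in((204,175),(204,205),(258,160),(258,185),(317,110),(321,185),(323,205),(373,147),(290,120),(290,190)):print(p,hsv[p[1],p[0]])
go('brown',185,130,222,225,lambda h,s,v:(v<75)|((v<110)&((h<8)|(h>165))))
go('green',235,135,280,210,lambda h,s,v:(h>40)&(h<95)&(s>30))
go('silver',295,80,340,225,lambda h,s,v:(s<45)&(v>60))
go('white',350,80,395,210,lambda h,s,v:(s<45)&(v>60))
go('red',85,85,125,125,lambda h,s,v:((h<6)|(h>174))&(s>150))
```

```text
(204, 175) [178  55  56]
(204, 205) [ 8 56 73]
(258, 160) [ 65  56 188]
(258, 185) [ 65  59 108]
(317, 110) [ 80   6 123]
(321, 185) [ 90   1 220]
(323, 205) [ 15   2 216]
(373, 147) [ 24   5 242]
(290, 120) [ 17  59 222]
(290, 190) [ 17  60 135]
brown [ 0.4587 -0.0821  0.013 ] len 0.1184 ang -8.3 [203. 139.] [205. 213.]
green [ 0.4569 -0.1685  0.013 ] len 0.0893 ang 2.3 [253. 144.] [263. 200.]
silver [ 0.4742 -0.2637  0.013 ] len 0.2032 ang 3.4 [308.  86.] [326. 217.]
white [ 0.474 -0.349  0.013] len 0.1703 ang -10.1 [381.  91.] [365. 203.]
red [0.5811 0.0472 0.013 ] len 0.0229 ang -14.7 [104.  97.] [104. 113.]
```

>>> {"name": "arm_command", "arguments": {
  "deltas": [0, 0, 0.093, 0.006, 0.039, -0.25, 50, 0, 0, 0.093, 0.006, 0.039, -0.25, 50, 0, 0, 0.093, 0.006, 0.039, -0.25, 50, 0, 0, 0.093, 0.006, 0.039, -0.25, 50, 0, 0, 0.093, 0.006, 0.039, -0.25, 50, 0, 0, 0.093, 0.006, 0.039, -0.25, 50, 0, 0, 0.093, 0.006, 0.039, -0.28, 50, 0, 0, 0.093, 0.006, 0.039, -0.3, 50, 0, 0, 0.093, 0.006, 0.039, -0.313, 50, 0, 0, 0.093, 0.006, 0.039, -0.313, 50, 0, 0, 0.093, 0.006, 0.039, -0.313, 50, 0, 0, 0.093, 0.006, 0.039, -0.313, 10, 0, 0, 0.093, 0.006, 0.039, -0.313, 10, 0, 0, 0.093, 0.006, 0.039, -0.313, 10, 0, 0, 0.093, 0.006, 0.039, -0.313, 10, 0, 0, 0.093, 0.006, 0.039, -0.313, 10, 0, 0, 0.093, 0.006, 0.039, -0.313, 10, 0, 0, 0.093, 0.006, 0.039, -0.313, 10],
  "force": 20
}}

```text
clock: 3.35
position: [0.4566, -0.1681, 0.0231]
ee_rot: [3.141, 0.065, 0.001]
force: [-1.4, -0.2, 6.6]
width: 0.235
gripper_force: 20.0
```

>>> {"name": "arm_command", "arguments": {
  "deltas": [0, 0, 0, 0, 0, 0.04, 10, 0, 0, 0, 0, 0, 0.08, 10, 0, 0, -0.093, -0.005, 0.265, 0.08, 10, 0, 0, -0.093, -0.005, 0.265, 0.08, 10, 0, 0, -0.093, -0.005, 0.265, 0.08, 10, 0, 0, -0.093, -0.005, 0.265, 0.08, 10, 0, 0, -0.093, -0.005, 0.265, 0.08, 10, 0, 0, -0.093, -0.005, 0.265, 0.08, 10, 0, 0, -0.093, -0.005, 0.265, 0.08, 10, 0, 0, -0.093, -0.005, 0.265, 0.08, 10, 0, 0, -0.093, -0.005, 0.265, 0.05, 10, 0, 0, -0.093, -0.005, 0.265, 0.05, 10]
}}

```text
clock: 4.55
position: [0.4496, 0.0946, 0.0706]
ee_rot: [3.135, -0.168, -0.007]
force: [0.4, 0.2, 0.6]
width: 0.236
gripper_force: 20.0
```

Run:
```python
from h import *
s=sensors.observe();print(s['clock'],s['position'],s['ee_rot'],s['width'])
c=cam('wrist');im=optics.get_image('wrist');cv2.imwrite('pics/w1.png',im)
np.save('w1.npy',np.array([s['position']]))
```

```text
4.55 [0.44962585 0.09458737 0.07064506] [ 3.13466513 -0.16838466 -0.00683306] 0.23644732140988445
```

View pics/w1.png

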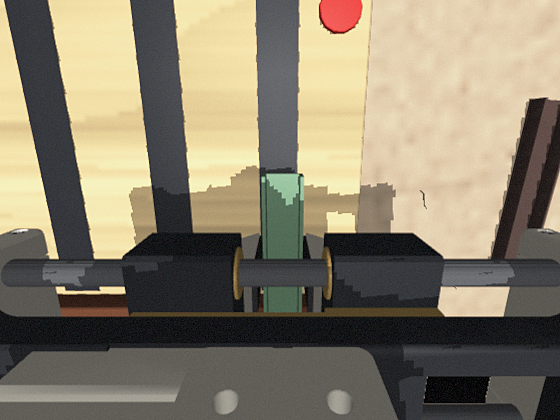

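Green is held square in the hand, and the red-side lane lies beneath it at columns 258–300. I'll measure the lane lines and the green's far end from here.

```bash
cat >> h.py <<'E'
def lanes(im,c,rows=range(20,150,6)):
    "lane centre points (world, z=.008) by column, grouped by board y with nominal pose"
    O=np.array([.5133,.2039]);a=np.radians(-6.05);ex=np.array([np.cos(a),np.sin(a)]);ey=np.array([-ex[1],ex[0]])
    P={}
    for r in rows:
        m=(im[r].max(1)<120).astype(int);e=np.flatnonzero(np.diff(m))
        for l,q in zip(e[:-1],e[1:]):
            if m[l+1]:
                A,B=ray(c,(l+.5,r),.008),ray(c,(q+.5,r),.008)
                if .022<np.linalg.norm(A-B)<.030:
                    w=((A+B)/2)[:2]-O; b=(w@ex,w@ey); k=min((-.1125,-.0375,.0375,.1125),key=lambda y:abs(y-b[1]))
                    if abs(k-b[1])<.015 and abs(b[0])<.1:P.setdefault(k,[]).append(b)
    for k,b in P.items():
        b=np.array(b); 
        if len(b)>4:
            f=np.polyfit(b[:,0],b[:,1],1); print('lane',k,'offset mm',((np.median(b[:,1])-k)*1e3).round(1),'slope deg',np.degrees(f[0]).round(2),len(b))
def toboard(p):
    a=np.radians(-6.05);ex=np.array([np.cos(a),np.sin(a)]);ey=np.array([-ex[1],ex[0]]);w=np.array(p[:2])-[.5133,.2039];return np.round([w@ex*1e3,w@ey*1e3],1)
E
python3 - <<'E'
from h import *
im=cv2.imread('pics/w1.png');c=cam('wrist');s=sensors.observe()
lanes(im,c)
z=s['position'][2]-.0095
print('far end',toboard(ray(c,(262,174),z)),toboard(ray(c,(303,174),z)),'tcp',toboard(s['position']))
print('red',toboard(ray(c,(341,13),.013)))
h=cv2.cvtColor(im,cv2.COLOR_BGR2HSV)
print([toboard(ray(c,(90,r),.028)) for r in (293,310)])
E
```

```text
lane 0.0375 offset mm 3.0 slope deg 0.17 22
lane -0.0375 offset mm 2.5 slope deg 0.09 22
lane -0.1125 offset mm 2.2 slope deg 0.18 22
far end [  -5.9 -103.2] [  -5.9 -124. ] tcp [ -51.3 -115. ]
red [  82.7 -148.4]
[array([-94. ,  20.1]), array([-107.4,   22.3])]
```

>>> {"name": "arm_command", "arguments": {
  "deltas": [0, 0, 0, 0, 0.002, -0.015, 10, 0, 0, 0, 0, 0.002, -0.015, 10, 0, 0, 0, 0, 0.002, -0.015, 10, 0, 0, 0, 0, 0.002, -0.015, 10]
}}

```text
clock: 5.0
position: [0.4518, 0.0987, 0.0586]
ee_rot: [-3.137, 0.166, -0.001]
force: [-0.1, 0.1, -0.1]
width: 0.24
gripper_force: 20.0
```

Run:
```python
from h import *
s=sensors.observe();print(s['position'],s['dq'].round(3),s['ee_rot'])
c=cam('wrist');im=optics.get_image('wrist');lanes(im,c)
h,sa,v=[a.astype(int) for a in cv2.split(cv2.cvtColor(im,cv2.COLOR_BGR2HSV))]
m=(h>40)&(h<95)&(sa>30);z=s['position'][2]-.0095
for r in range(150,235,6):
    e=np.flatnonzero(m[r,220:340])+220
    if len(e)>10: A,B=toboard(ray(c,(e[0],r),z)),toboard(ray(c,(e[-1]+1,r),z));print(r,A,B,(A+B)/2)
print(toboard(s['position']))
```

```text
[0.45181009 0.09868628 0.05862123] [-0.004  0.001 -0.003  0.002  0.002 -0.007 -0.002] [-3.13713015e+00  1.65672527e-01 -1.31117639e-03]
lane 0.0375 offset mm 1.6 slope deg 0.19 22
lane -0.0375 offset mm 1.6 slope deg 0.12 22
lane -0.1125 offset mm 1.7 slope deg 0.08 22
174 [ -4.6 -99.7] [  -4.6 -120. ] [  -4.6  -109.85]
180 [ -7.7 -98.6] [  -7.6 -120.5] [  -7.65 -109.55]
186 [-10.8 -99.1] [ -10.7 -120.6] [ -10.75 -109.85]
192 [-13.9 -99. ] [ -13.9 -120.7] [ -13.9  -109.85]
198 [-17.1 -99. ] [ -17.  -120.7] [ -17.05 -109.85]
204 [-20.3 -98.9] [ -20.2 -120.8] [ -20.25 -109.85]
210 [-23.5 -98.9] [ -23.5 -120.9] [ -23.5 -109.9]
216 [-26.8 -98.8] [ -26.8 -120.9] [ -26.8  -109.85]
222 [-30.1 -98.8] [ -30.1 -121. ] [ -30.1 -109.9]
228 [-33.4 -99.2] [ -33.4 -120.5] [ -33.4  -109.85]
234 [-36.9 -76.2] [ -36.7 -137.2] [ -36.8 -106.7]
[ -50.1 -111.1]
```

>>> {"name": "arm_command", "arguments": {
  "deltas": [0, 0, 0, -0.002, -0.001, -0.015, 10, 0, 0, 0, -0.002, -0.001, -0.027, 10, 0, 0, 0, -0.002, -0.001, -0.027, 10, 0, 0, 0, -0.002, -0.001, -0.027, 10, 0, 0, 0, -0.002, -0.001, -0.027, 10, 0, 0, 0, -0.002, -0.001, -0.027, 42, 0, 0, 0, -0.002, -0.001, -0.027, 42, 0, 0, 0, -0.002, -0.001, -0.027, 42, 0, 0, 0, -0.002, -0.001, -0.027, 42, 0, 0, 0, -0.002, -0.001, 0.01, 42, 0, 0, 0, -0.002, -0.001, 0.04, 42, 0, 0, 0, -0.002, -0.001, 0.04, 42, 0, 0, -0.028, 0.006, -0.181, 0.04, 42, 0, 0, -0.028, 0.006, -0.181, 0.04, 42, 0, 0, -0.028, 0.006, -0.181, 0.04, 42, 0, 0, -0.028, 0.006, -0.181, 0.04, 42, 0, 0, -0.028, 0.006, -0.181, 0.04, 42, 0, 0, -0.028, 0.006, -0.181, 0.04, 42, 0, 0, -0.028, 0.006, -0.181, 0.04, 42, 0, 0, -0.028, 0.006, -0.181, 0.04, 42]
}}

```text
clock: 7.05
position: [0.4573, -0.0805, 0.0976]
ee_rot: [-3.133, 0.23, 0.001]
force: [-0.7, 0.4, 0.1]
width: 0.459
gripper_force: 0.0
```

Run:
```python
from h import *
s=sensors.observe();print(s['position'],s['ee_rot'],s['width'])
cv2.imwrite('pics/w2.png',optics.get_image('wrist'))
```

```text
[ 0.45734967 -0.08049444  0.0975577 ] [-3.13278222e+00  2.29694628e-01  5.24041608e-04] 0.45868583131039364
```

View pics/w2.png

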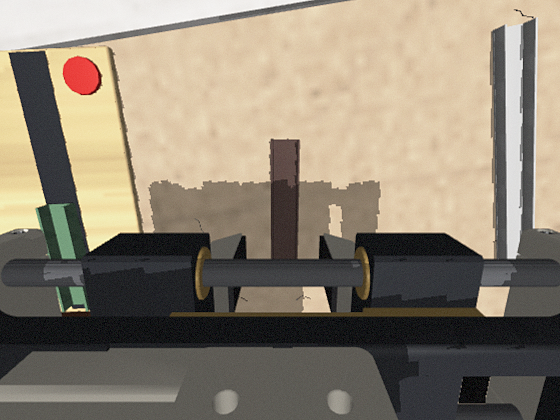

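Green sits in the red-side lane (60,255), and brown (285,195) is centred between the fingers.

>>> {"name": "arm_command", "arguments": {
  "deltas": [0, 0, 0, 0, 0, -0.05, 42, 0, 0, 0, 0, 0, -0.075, 42, 0, 0, 0, 0, 0, -0.075, 42, 0, 0, 0, 0, 0, -0.075, 42, 0, 0, 0, 0, 0, -0.075, 10, 0, 0, 0, 0, 0, -0.075, 10, 0, 0, 0, 0, 0, -0.075, 10, 0, 0, 0, 0, 0, -0.075, 10, 0, 0, 0, 0, 0, -0.075, 10, 0, 0, 0, 0, 0, -0.04, 10, 0, 0, 0, 0, 0, -0.005, 10, 0, 0, 0.028, 0.015, 0.252, -0.005, 10, 0, 0, 0.028, 0.015, 0.252, -0.005, 10, 0, 0, 0.028, 0.015, 0.252, -0.005, 10, 0, 0, 0.028, 0.015, 0.252, -0.005, 10, 0, 0, 0.028, 0.015, 0.252, -0.005, 10, 0, 0, 0.028, 0.015, 0.252, -0.005, 10, 0, 0, 0.028, 0.015, 0.252, -0.005, 10, 0, 0, 0.028, 0.015, 0.252, -0.005, 10, 0, 0, 0.028, 0.015, 0.252, -0.005, 10]
}}

```text
clock: 9.1
position: [0.4724, 0.1681, 0.0926]
ee_rot: [3.136, -0.169, -0.001]
force: [-0.3, -0.0, -1.0]
width: 0.241
gripper_force: 20.0
```

>>> {"name": "arm_command", "arguments": {
  "deltas": [0, 0, 0, 0, 0, -0.04, 10, 0, 0, 0, 0, 0, -0.04, 10, 0, 0, 0, 0, 0, -0.04, 10, 0, 0, 0, 0, 0, -0.04, 10]
}}

```text
clock: 9.5
position: [0.473, 0.1697, 0.0539]
ee_rot: [-3.137, 0.166, -0.001]
force: [-0.5, -0.9, -0.0]
width: 0.238
gripper_force: 20.0
```

```bash
cat >> h.py <<'E'
def check(fn,mask,rows=range(20,150,6),half=75):
    s=sensors.observe();c=cam('wrist');im=optics.get_image('wrist');cv2.imwrite(fn,im);lanes(im,c,rows)
    h,sa,v=[a.astype(int) for a in cv2.split(cv2.cvtColor(im,cv2.COLOR_BGR2HSV))]
    m=mask(h,sa,v);z=s['position'][2]-.0095
    for r in range(20,232,10):
        e=np.flatnonzero(m[r,283-half:283+half])+283-half
        if len(e)>10: A,B=toboard(ray(c,(e[0],r),z)),toboard(ray(c,(e[-1]+1,r),z));print(r,e[0],e[-1],((A+B)/2).round(1),'w',(A-B)[1].round(1))
    print('tcp',s['position'].round(4),toboard(s['position']),s['ee_rot'].round(3),s['width'])
E
python3 - <<'E'
from h import *
check('pics/w3.png',lambda h,s,v:((h<10)|(h>165))&(s>30)&(v<125),rows=range(10,110,5),half=45)
E
```

```text
lane 0.0375 offset mm 1.6 slope deg 0.08 20
lane -0.0375 offset mm 1.7 slope deg -0.35 14
lane -0.1125 offset mm 1.7 slope deg 0.01 20
lane 0.1125 offset mm 1.5 slope deg -0.05 8
150 261 303 [ 20.9 -36.7] w 21.4
160 262 303 [ 16. -37.] w 21.1
170 262 303 [ 11. -37.] w 21.2
180 262 303 [  5.9 -37. ] w 21.4
190 262 302 [  0.7 -36.8] w 21.1
200 263 302 [ -4.6 -37. ] w 20.8
210 263 302 [-10. -37.] w 20.9
220 263 302 [-15.4 -37. ] w 21.1
230 263 301 [-21.  -36.8] w 20.8
tcp [0.473  0.1697 0.0539] [-36.5 -38.3] [-3.137e+00  1.660e-01 -1.000e-03] 0.2378172390802649
```

View pics/w3.png

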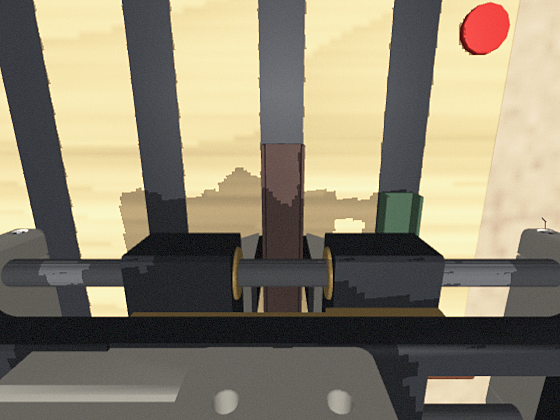

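Brown (283,200) is over its lane, about 1 mm off the middle. Green lies in its lane at (400,215).

>>> {"name": "arm_command", "arguments": {
  "deltas": [0, 0, 0, 0, 0.001, -0.022, 10, 0, 0, 0, 0, 0.001, -0.022, 10, 0, 0, 0, 0, 0.001, -0.022, 10, 0, 0, 0, 0, 0.001, -0.022, 10, 0, 0, 0, 0, 0.001, -0.022, 42, 0, 0, 0, 0, 0.001, -0.022, 42, 0, 0, 0, 0, 0.001, -0.022, 42, 0, 0, 0, 0, 0.001, -0.022, 42, 0, 0, 0, 0, 0.001, 0.015, 42, 0, 0, 0, 0, 0.001, 0.046, 42]
}}

```text
clock: 10.55
position: [0.4718, 0.1709, 0.0993]
ee_rot: [3.137, -0.164, -0.003]
force: [-0.5, 0.6, 0.4]
width: 0.458
gripper_force: 0.0
```

>>> {"name": "arm_command", "arguments": {
  "deltas": [0, 0, -0.044, 0, -0.521, 0, 42, 0, 0, -0.044, 0, -0.521, 0, 42, 0, 0, -0.044, 0, -0.521, 0, 42, 0, 0, -0.044, 0, -0.521, 0, 42, 0, 0, -0.044, 0, -0.521, 0, 42, 0, 0, -0.044, 0, -0.521, 0, 42, 0, 0, -0.044, 0, -0.521, 0, 42, 0, 0, -0.044, 0, -0.521, 0, 42, 0, 0, -0.044, 0, -0.521, 0, 42, 0, 0, -0.044, 0, -0.521, 0, 42, 0, 0, -0.044, 0, -0.521, 0, 42, 0, 0, -0.044, 0, -0.521, 0, 42, 0, 0, -0.044, 0, -0.521, 0, 42, 0, 0, -0.044, 0, -0.521, 0, 42, 0, 0, -0.044, 0, -0.521, 0, 42]
}}

```text
clock: 12.05
position: [0.4728, -0.3483, 0.0988]
ee_rot: [-3.129, 0.269, 0.0]
force: [-0.2, 1.3, -0.2]
width: 0.455
gripper_force: 0.0
```

Run:
```python
from h import *
s=sensors.observe();print(s['position'],s['ee_rot'],s['width'])
cv2.imwrite('pics/w4.png',optics.get_image('wrist'))
```

```text
[ 0.47281319 -0.34825984  0.09878557] [-3.12937255e+00  2.69145468e-01  1.38369353e-04] 0.45490737045594404
```

View pics/w4.png

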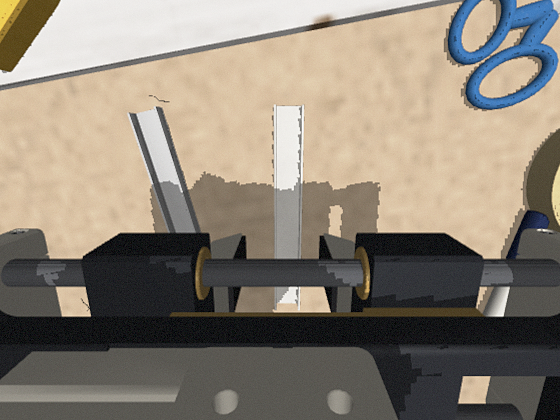

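White (288,200) is between the fingers, with silver clear to the left (165,170).

>>> {"name": "arm_command", "arguments": {
  "deltas": [0, 0, 0, 0, 0, -0.05, 42, 0, 0, 0, 0, 0, -0.076, 42, 0, 0, 0, 0, 0, -0.076, 42, 0, 0, 0, 0, 0, -0.076, 42, 0, 0, 0, 0, 0, -0.076, 10, 0, 0, 0, 0, 0, -0.076, 10, 0, 0, 0, 0, 0, -0.076, 10, 0, 0, 0, 0, 0, -0.076, 10, 0, 0, 0, 0, 0, -0.076, 10, 0, 0, 0, 0, 0, -0.076, 10, 0, 0, 0, 0, 0, -0.04, 10, 0, 0, 0, 0, 0, 0, 10]
}}

```text
clock: 13.3
position: [0.4711, -0.3491, 0.0981]
ee_rot: [-3.128, 0.273, 0.006]
force: [1.2, -0.6, -1.1]
width: 0.241
gripper_force: 20.0
```

>>> {"name": "arm_command", "arguments": {
  "deltas": [0, 0, 0.044, 0.033, 0.593, 0, 10, 0, 0, 0.044, 0.033, 0.593, 0, 10, 0, 0, 0.044, 0.033, 0.593, 0, 10, 0, 0, 0.044, 0.033, 0.593, 0, 10, 0, 0, 0.044, 0.033, 0.593, 0, 10, 0, 0, 0.044, 0.033, 0.593, 0, 10, 0, 0, 0.044, 0.033, 0.593, 0, 10, 0, 0, 0.044, 0.033, 0.593, 0, 10, 0, 0, 0.044, 0.033, 0.593, 0, 10, 0, 0, 0.044, 0.033, 0.593, 0, 10, 0, 0, 0.044, 0.033, 0.593, 0, 10, 0, 0, 0.044, 0.033, 0.593, 0, 10, 0, 0, 0.044, 0.033, 0.593, 0, 10, 0, 0, 0.044, 0.033, 0.593, 0, 10, 0, 0, 0.044, 0.033, 0.593, -0.045, 10, 0, 0, 0.044, 0.033, 0.593, -0.045, 10, 0, 0, 0.044, 0.033, 0.593, -0.045, 10, 0, 0, 0.044, 0.033, 0.593, -0.045, 10]
}}

```text
clock: 15.1
position: [0.5062, 0.2425, 0.0551]
ee_rot: [-3.137, 0.167, -0.002]
force: [0.3, -1.0, -0.8]
width: 0.241
gripper_force: 20.0
```

Run:
```python
from h import *
check('pics/w5.png',lambda h,s,v:(s<25)&(v>110),rows=range(5,75,4),half=45)
```

```text
lane 0.1125 offset mm 1.5 slope deg -1.5 6
lane 0.0375 offset mm 1.7 slope deg -1.68 6
lane -0.0375 offset mm 1.7 slope deg -2.31 6
20 238 327 [103.6  39. ] w 40.4
30 238 327 [99.6 39. ] w 40.7
40 238 327 [95.5 39. ] w 41.0
100 260 305 [69.7 39. ] w 21.9
110 260 305 [65.2 39. ] w 22.1
120 261 304 [60.6 39. ] w 21.3
130 261 304 [55.9 39. ] w 21.5
140 261 304 [51.1 39. ] w 21.7
150 261 304 [46.2 39. ] w 21.9
160 261 303 [41.3 39.2] w 21.5
170 261 303 [36.3 39.2] w 21.7
180 262 303 [31.2 38.9] w 21.4
190 262 303 [26.  38.9] w 21.6
200 262 303 [20.8 38.9] w 21.8
210 262 303 [15.4 38.8] w 21.9
220 263 302 [ 9.9 38.8] w 21.1
230 263 302 [ 4.3 38.8] w 21.3
tcp [0.5062 0.2425 0.0551] [-11.2  37.6] [-3.137e+00  1.670e-01 -2.000e-03] 0.24117937720522464
```

View pics/w5.png

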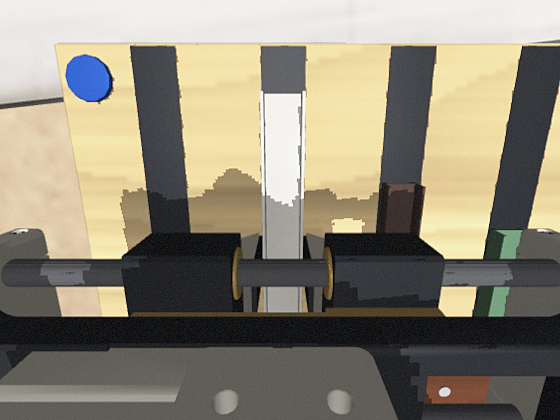

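White (283,190) is over the middle of its lane, agreeing to 0.2 mm. Placing it, then on to silver.

>>> {"name": "arm_command", "arguments": {
  "deltas": [0, 0, 0, 0, 0, -0.023, 10, 0, 0, 0, 0, 0, -0.023, 10, 0, 0, 0, 0, 0, -0.023, 10, 0, 0, 0, 0, 0, -0.023, 10, 0, 0, 0, 0, 0, -0.023, 42, 0, 0, 0, 0, 0, -0.023, 42, 0, 0, 0, 0, 0, -0.023, 42, 0, 0, 0, 0, 0, -0.023, 42, 0, 0, 0, 0, 0, 0.015, 42, 0, 0, 0, 0, 0, 0.045, 42]
}}

```text
clock: 16.15
position: [0.505, 0.2429, 0.0994]
ee_rot: [3.137, -0.164, -0.002]
force: [1.0, 0.3, 0.7]
width: 0.46
gripper_force: 0.0
```

>>> {"name": "arm_command", "arguments": {
  "deltas": [0, 0, 0.1, -0.033, -0.507, 0, 42, 0, 0, 0.1, -0.033, -0.507, 0, 42, 0, 0, 0.1, -0.033, -0.507, 0, 42, 0, 0, 0.1, -0.033, -0.507, 0, 42, 0, 0, 0.1, -0.033, -0.507, 0, 42, 0, 0, 0.1, -0.033, -0.507, 0, 42, 0, 0, 0.1, -0.033, -0.507, 0, 42, 0, 0, 0.1, -0.033, -0.507, 0, 42, 0, 0, 0.1, -0.033, -0.507, 0, 42, 0, 0, 0.1, -0.033, -0.507, 0, 42, 0, 0, 0.1, -0.033, -0.507, 0, 42, 0, 0, 0.1, -0.033, -0.507, 0, 42, 0, 0, 0.1, -0.033, -0.507, 0, 42, 0, 0, 0.1, -0.033, -0.507, 0, 42, 0, 0, 0.1, -0.033, -0.507, 0, 42]
}}

```text
clock: 17.65
position: [0.4729, -0.2621, 0.0988]
ee_rot: [-3.14, -0.087, -0.0]
force: [0.3, 0.6, 0.8]
width: 0.46
gripper_force: 0.0
```

Run:
```python
from h import *
s=sensors.observe();print(s['position'],s['ee_rot'],s['width'])
cv2.imwrite('pics/w6.png',optics.get_image('wrist'))
```

```text
[ 0.47287335 -0.26211585  0.0988125 ] [-3.13988950e+00 -8.66352839e-02 -9.61395079e-05] 0.4595796398956023
```

View pics/w6.png

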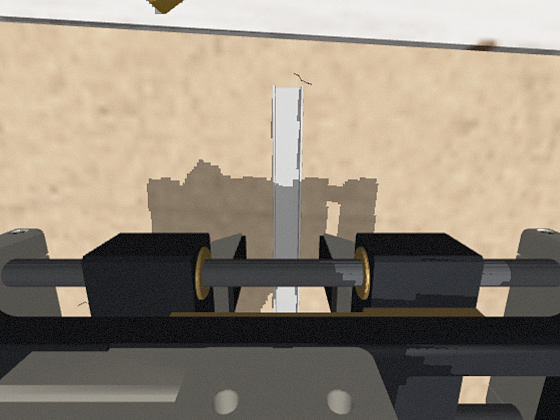

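Silver (287,190) is centred and aligned between the fingers.

>>> {"name": "arm_command", "arguments": {
  "deltas": [0, 0, 0, 0, 0, -0.05, 42, 0, 0, 0, 0, 0, -0.076, 42, 0, 0, 0, 0, 0, -0.076, 42, 0, 0, 0, 0, 0, -0.076, 42, 0, 0, 0, 0, 0, -0.076, 10, 0, 0, 0, 0, 0, -0.076, 10, 0, 0, 0, 0, 0, -0.076, 10, 0, 0, 0, 0, 0, -0.076, 10, 0, 0, 0, 0, 0, -0.076, 10, 0, 0, 0, 0, 0, -0.076, 10, 0, 0, 0, 0, 0, -0.04, 10, 0, 0, 0, 0, 0, 0, 10]
}}

```text
clock: 18.9
position: [0.4711, -0.2633, 0.0983]
ee_rot: [-3.139, -0.082, 0.005]
force: [1.0, 0.0, -1.0]
width: 0.241
gripper_force: 20.0
```

>>> {"name": "arm_command", "arguments": {
  "deltas": [0, 0, -0.1, 0.056, 0.579, 0, 10, 0, 0, -0.1, 0.056, 0.579, 0, 10, 0, 0, -0.1, 0.056, 0.579, 0, 10, 0, 0, -0.1, 0.056, 0.579, 0, 10, 0, 0, -0.1, 0.056, 0.579, 0, 10, 0, 0, -0.1, 0.056, 0.579, 0, 10, 0, 0, -0.1, 0.056, 0.579, 0, 10, 0, 0, -0.1, 0.056, 0.579, 0, 10, 0, 0, -0.1, 0.056, 0.579, 0, 10, 0, 0, -0.1, 0.056, 0.579, 0, 10, 0, 0, -0.1, 0.056, 0.579, 0, 10, 0, 0, -0.1, 0.056, 0.579, 0, 10, 0, 0, -0.1, 0.056, 0.579, 0, 10, 0, 0, -0.1, 0.056, 0.579, 0, 10, 0, 0, -0.1, 0.056, 0.579, -0.045, 10, 0, 0, -0.1, 0.056, 0.579, -0.045, 10, 0, 0, -0.1, 0.056, 0.579, -0.045, 10, 0, 0, -0.1, 0.056, 0.579, -0.045, 10]
}}

```text
clock: 20.7
position: [0.5292, 0.3146, 0.0552]
ee_rot: [-3.137, 0.166, -0.002]
force: [0.1, -0.9, -1.6]
width: 0.243
gripper_force: 20.0
```

Run:
```python
from h import *
check('pics/w7.png',lambda h,s,v:(s<25)&(v>110),rows=range(70,150,4),half=35)
```

```text
lane 0.0375 offset mm 1.5 slope deg 0.14 11
lane -0.0375 offset mm 1.6 slope deg -0.05 17
20 248 317 [119.  113.1] w 31.4
30 248 317 [115.  113.1] w 31.6
40 248 317 [110.9 113.2] w 31.9
50 248 317 [106.8 113.1] w 32.2
60 248 317 [102.6 113.1] w 32.4
70 248 317 [ 98.4 113.1] w 32.6
80 260 305 [ 94.  113.1] w 21.6
90 260 305 [ 89.6 113.1] w 21.8
100 260 304 [ 85.1 113.3] w 21.4
110 261 304 [ 80.6 113. ] w 21.1
120 260 304 [ 76.  113.3] w 21.8
130 261 304 [ 71.3 113. ] w 21.5
140 261 304 [ 66.5 113. ] w 21.7
150 261 304 [ 61.6 113. ] w 21.9
160 261 303 [ 56.7 113.2] w 21.5
170 262 303 [ 51.7 113. ] w 21.2
180 261 303 [ 46.6 113.2] w 21.9
190 262 303 [ 41.4 113. ] w 21.6
200 262 303 [ 36.1 113. ] w 21.8
210 262 303 [ 30.8 113. ] w 21.9
220 263 302 [ 25.3 113. ] w 21.1
230 263 302 [ 19.7 113. ] w 21.3
tcp [0.5292 0.3146 0.0552] [  4.2 111.7] [-3.137e+00  1.660e-01 -2.000e-03] 0.24304081345187617
```

View pics/w7.png

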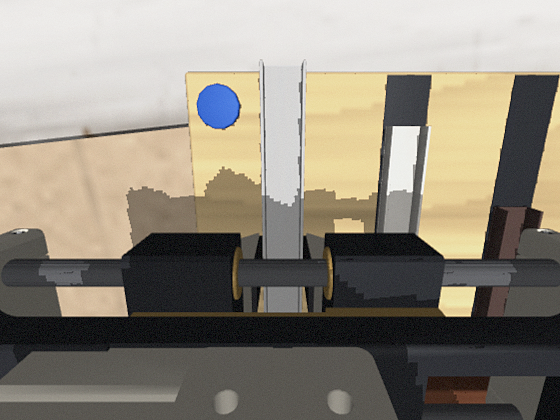

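Silver (283,170) is over its lane beside the blue disc, about 1 mm short in y. White (405,180) lies in its lane.

>>> {"name": "arm_command", "arguments": {
  "deltas": [0, 0, 0, 0, 0.001, -0.023, 10, 0, 0, 0, 0, 0.001, -0.023, 10, 0, 0, 0, 0, 0.001, -0.023, 10, 0, 0, 0, 0, 0.001, -0.023, 10, 0, 0, 0, 0, 0.001, -0.023, 42, 0, 0, 0, 0, 0.001, -0.023, 42, 0, 0, 0, 0, 0.001, -0.023, 42, 0, 0, 0, 0, 0.001, -0.023, 42, 0, 0, 0, 0, 0.001, 0.015, 42, 0, 0, 0, 0, 0.001, 0.06, 42]
}}

```text
clock: 21.75
position: [0.527, 0.3151, 0.1128]
ee_rot: [3.134, -0.164, -0.006]
force: [2.0, 0.0, 0.6]
width: 0.456
gripper_force: 0.0
```

>>> {"name": "arm_command", "arguments": {
  "deltas": [0, 0, 0, 0, 0, 0.2, 42, 0, 0, 0, 0, 0, 0.2, 42, 0, 0, 0, 0, 0, 0.2, 42, 0, 0, 0, 0, 0, 0.2, 42, 0, 0, 0, -0.15, -0.11, 0.22, 42, 0, 0, 0, -0.15, -0.11, 0.22, 42, 0, 0, 0, -0.15, -0.11, 0.22, 42, 0, 0, 0, -0.15, -0.11, 0.22, 42, 0, 0, 0, -0.15, -0.11, 0.22, 42, 0, 0, 0, -0.15, -0.11, 0.22, 42, 0, 0, 0, -0.15, -0.11, 0.22, 42, 0, 0, 0, -0.15, -0.11, 0.22, 42]
}}

```text
clock: 22.95
position: [0.379, 0.2066, 0.3334]
ee_rot: [3.137, -0.164, -0.001]
force: [-0.1, -0.2, -0.5]
width: 0.455
gripper_force: 0.0
```

Run:
```python
from h import *
s=sensors.observe();print(s['clock'],s['position'],s['force'])
im=optics.get_image('wrist');cv2.imwrite('pics/w8.png',im);lanes(im,cam('wrist'))
```

```text
22.95 [0.3789916  0.20663521 0.33341491] [-0.11830115 -0.19130853 -0.45372463]
lane -0.0375 offset mm 1.8 slope deg -0.04 22
lane -0.1125 offset mm 2.0 slope deg -0.15 12
```

View pics/w8.png

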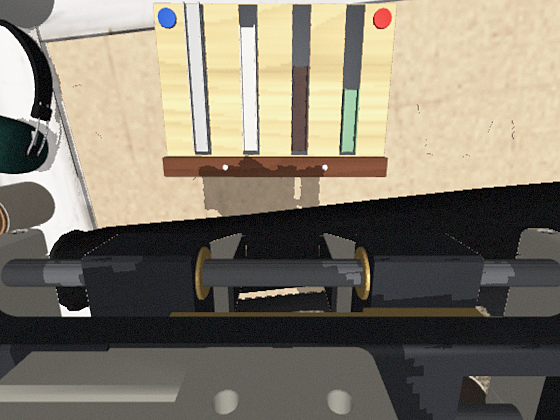

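All four lie in order (silver 200, white 250, brown 300, green 348), open side up, with near ends at row ~153 and the fence edge at ~156. Last step is a numeric check of the gaps.

Run:
```python
from h import *
im=cv2.imread('pics/w8.png');c=cam('wrist')
print('fence face',toboard(ray(c,(260,156),.028)))
for n,x in(('silver',202),('white',250),('brown',300),('green',347)):
    print(n,[int(v) for v in im[144:162,x].max(1)],toboard(ray(c,(x,154),.021)))
cv2.imwrite('pics/crop8.png',cv2.resize(im[120:180,150:400],(800,192),interpolation=cv2.INTER_CUBIC))
```

```text
fence face [-103.9   23.4]
silver [229, 232, 230, 232, 231, 232, 246, 166, 71, 81, 96, 255, 189, 74, 128, 133, 130, 133] [-101.8  111.9]
white [247, 247, 247, 248, 250, 255, 191, 82, 94, 102, 107, 255, 188, 40, 78, 81, 85, 84] [-101.6   39. ]
brown [102, 101, 95, 99, 98, 100, 77, 95, 108, 102, 117, 253, 182, 72, 127, 133, 127, 125] [-101.4  -36.9]
green [208, 208, 208, 199, 202, 204, 210, 159, 96, 88, 109, 255, 197, 84, 121, 129, 131, 129] [-101.1 -108.2]
```

View pics/crop8.png

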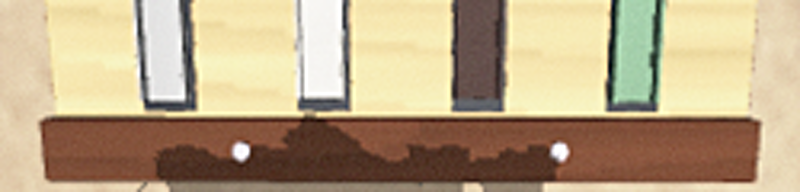

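The enlarged crop shows each near end about 3–5 px (roughly 6–9 mm) from the fence face, with the pieces centred in their lanes. Both limits are met, so I'm handing in.

```bash
python3 -c "
from cell import arm; print(arm.sign_off())"
```

```text
the job is handed in; nothing more can be done
None
```

The job is handed in: green, brown, white and silver lie open side up in their lanes from the red disc to the blue, each centred with its near end roughly 6–9 mm from the fence; the tape roll and tape measure were not touched.

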